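Lay the next tongued board in the flooring jig

TASK

The loose tongued board lies sloping on the jig's rest bar. Slide its end up against the end cleat and push its tongue fully home into the groove of the laid board while it still slopes on the bar; then press its raised near edge down until it lies flat and locked on the bed. Leave the sanding block and the other things round the work where they are.

Things in the scene. Friction and masses are not known exactly. Their poses are not given: they have to be found in the camera images.
- jig: Fixed plywood jig. Origin on the bench under its middle; x points from the robot's side to the laid board (the way the tongue goes in), y along the boards to the cleat, z up. In this frame (mm): bed x -137..9, y -150..120, top z 36. Fixed laid board x 20..108, y -98..102, top z 54. End cleat (wooden strip) x -115..15, y 102..118, z 36..78.
- groove (a point): Jig point (30, 2, 33): bottom corner of the groove in the laid board's near edge, at mid length; axes as the jig. Groove z 33..44, mouth at x 20, bottom at x 30; before it, from x 9, runs a channel 3 mm deep in the bed. tongue_tip comes to within 1 mm of this x when the board is home.
- cleat_face (a point): Fixed point of the jig (-50, 102, 57) on the cleat's face that stops the board's end; the face looks along the jig's -y.
- board_mid (a point): Centre of the loose pale wooden board's body, 116 (x) x 200 (y) x 18 mm (z), 0.2 to 0.42 kg; no handle. Board's own axes: x towards the tongue, y along it, z out of its top. At the start it slopes 0.29 rad, near edge high, tongue on the bed 15 to 29 mm short of home, end 18 to 44 mm short of the cleat, yaw within 0.06 rad of the jig's. Some 3 N slides it. Laid, it is at jig (-41, 2, 45).
- tongue_tip (a point): Lower front corner of the board's tongue, at mid length: 71 mm ahead of board_mid along the board's x, 11.5 mm below it along its z; board's axes. The tongue is 7 mm thick, stands 13 mm out of the edge and reaches 2.5 mm below the underside, so that it hooks into the channel when the board lies flat.
- bar_top (a point): Top middle of the aluminium rest bar under the board's near part: 120 mm long along the jig's y, 10 mm thick, at jig x -83, y 0; its top is at z 66 when up, 36 (sunk into the bed) when down; axes as the jig.
- rest_bar (a joint): Travel of the rest bar in m: 0 up (start), 0.030 fully down. It is held by friction: it gives way under about 6 N of push downwards, and stays where it is left, without a spring.
- sander: Brown sanding block, 64 x 102 x 27 mm, lying on the laid board; origin at the centre of its underside, long side along its y. A bystander: not to be moved.
- measure: Tape measure, 42 x 84 x 64 mm, standing on the bench right of the jig; origin at the centre of its underside. Bystander.
- pliers: Pliers with blue handles, 66 x 169 x 16 mm, lying on the bench right of the jig; origin at the centre of the underside. Bystander.
- offcut: Pine offcut 45 x 120 x 45 mm on the bench right of the jig; origin at the centre of its underside. Bystander.

How it is judged:
By the outcome, as a careful person would: the job done as asked, in the order asked, and still so for the second after the job is handed in, with the robot touching nothing.
It also fails if it takes over 69 s, if anything falls off the work surface, if the arm or the gripper's body presses on something with over 40 N, if the wrist force passes 120 N, or if a joint passes its speed limit or range.

ROBOT

A 7-joint arm with a two-finger parallel gripper is mounted at the origin on a cart in front of the work surface, level with it; the furniture and walls round the work are solid. World frame = base frame: x ahead of the robot, y to its left, z up, the work surface at z = 0. Lengths are in m, angles in rad, forces in N, time in s.
With the tool pointing down it reaches from about 0.4 to 0.75 m from the base axis. Payload 19.5 kg.
Tool frame: the origin (TCP) lies midway between the tips of the shut fingers; the grasp point (between the pads) lies bot.pinch_z behind it (bot.pinch_z is the distance from the TCP to the grasp point, in m); z points along the fingers, y is the line along which they close (so a half turn about z gives the same grasp; the last joint's range is limited). The gripper opens to 85 mm and grips with 20 to 120 N. Pads are 22 mm wide; open, the fingers measure 114 mm over their backs; the gripper's body (76 mm by 85 mm) begins 54 mm behind the grasp point. The pads swing forward as they close: fully open they stand 13 mm farther back than shut.
Start: joints at [1.289, 0.707, -0.028, 1.485, 0.022, 0.951, -0.075], TCP at [0.137, -0.559, 0.231] pointing down, gripper open.
Joint ranges: [-2.71, 2.71], [-0.32, 2.16], [-1.57, 1.52], [0, 2.45], [-1.46, 4.6], [0, 2.02], [-2.83, 2.83]. Speed limits (rad/s): [1.89, 1.89, 2.57, 2.57, 3.01, 3.01, 3.01].

INTERFACE

Orientations are given as a 3x3 rotation matrix whose columns are the frame's x, y, z axes.
In Python, from workcell import bot gives the robot as it stands.
- The arm moves only by the tool apply_moves, never from a script. Its argument "series" is text: rows parted by semicolons, each of 5 numbers parted by spaces: the closure, from 0 (fully open) to 1 (shut), then the shift along the tool's x, y, z each as a share of 0.3 m, from -1 to 1, then the turn about the tool's z as a share of 45 degrees, from -1 to 1. A call has 1 to 8 rows; each row shifts and turns the commanded pose from where the row before left it, along the tool's axes as they then stand; what a row does not reach is not made up. A row lasts 1/10 s, in which the tool goes at most 50 mm and 8.59 degrees, less where a joint would pass 70% of its speed; a pose out of reach is approached as far as the arm can. A call with a number of a shift or a turn outside -1 to 1 is refused whole. A call with a gripper value outside its range is refused whole. The fingers move at their own pace and stop on an object; "grip_force" is the grip in N (left out, the last holds). Time passes only in rows, so rows that do not move let the fingers close. It gives the time, the measured TCP pose, the force, the opening and the grip force at its end, in the units of the state.
- bot.sense(): the state, without advancing time (a new reading comes with each control period).
- bot.grab_frame(name): name is "scene" or "top"; returns (picture, depth): 420x560x3 uint8, blue, green, red; 420x560 float32, m along the optical axis (not along the pixel's ray), 0 where there is no reading.
- bot.get_calibration(name): a dict with "fx", "fy", "cx", "cy" (pixels), "camera_from_world" (4x4, takes a point from world to camera coordinates). Camera axes: x right, y down, z forward; pixel columns grow to the right and rows downward; lengths in m; the calibration is good to about 2 mm. A picture is of the moment at which its call begins. get_calibration takes no time and is no camera call.
- bot.job_done(): hands the job in; it is judged then, once.
Trained networks look in the newest picture that a camera, given by its name, has taken for a name from the list of things; names that differ only in an ending like _2 or _b are one class to them, and where a whole thing is asked for, a point or a joint stands for the part that bears it (a point fixed in the world has none). Each returns a list of dicts, best first, with "conf" (0 to 1); they miss things now and then, are a little off and sometimes report something else, mostly with a low value. They report only what shows in the picture. A call takes as long as a camera call.
- bot.masks_of(query, camera): "pixels" (420x560 bool, what is visible of it) and "xy" ([column, row] in pixels, amid what is visible of it).
- bot.spot_point(query, camera): "xy" ([column, row] in pixels: a listed point, or the origin of a listed thing).
The state is a dict: "time_s": time; "qpos": joint angles; "joint_velocities": joint speeds; "joint_torque": joint torques, N m; "tcp_pos": TCP position; "eef_rot": TCP orientation; "ft_force": force on the tool from outside, world axes, zero at the start; "torque": the same for the moment, N m; "grip_width": finger opening in m; "finger_force": force on a finger pad.
Only numpy, scipy, OpenCV 4.12 (cv2) and the standard library are available. Lean on these libraries where they do the work, as an engineer would, in place of code of your own. Each camera call takes 0.05 s, during which the arm holds its last target. There are 200 camera calls.

## Working session

There is one attempt and no reset: what is moved stays moved. The work goes in short steps, Python scripts to look and compute and a tool call to move; the robot and the scene stay as the last step left them, time stands still between calls to the robot, and variables do not carry over. Pictures are saved under pics/ and viewed, at most 10 in all, crops included, and the job is handed in when it is done.

Besides the shell and the picture viewer there is one more tool, called as name(argument=value, ...), one argument or row to a line, values as JSON. apply_moves: Moves the arm, as the interface text tells. Shift numbers are shares of 0.3 m and turn numbers shares of 45 degrees, none past 1 either way. Its arguments: {"type":"object","properties":{"series":{"type":"string"},"grip_force":{"type":"number"}},"required":["series"]}

```bash
mkdir -p pics
cat > h.py <<'E'
import numpy as np, cv2
from workcell import bot
def unproj(cam,depth,us,vs):
    c=bot.get_calibration(cam);T=np.linalg.inv(np.array(c["camera_from_world"]))
    z=depth[vs,us]; P=np.stack([(us-c["cx"])/c["fx"]*z,(vs-c["cy"])/c["fy"]*z,z,np.ones_like(z)])
    return (T@P)[:3].T
def proj(cam,p):
    c=bot.get_calibration(cam);q=np.array(c["camera_from_world"])@np.append(p,1)
    return np.array([q[0]/q[2]*c["fx"]+c["cx"],q[1]/q[2]*c["fy"]+c["cy"]])
E
python3 - <<'E'
from h import *
s=bot.sense();print({k:np.round(v,3) for k,v in s.items()});print(bot.pinch_z)
ims=[]
for cam in("scene","top"):
    im,d=bot.grab_frame(cam);cv2.imwrite(f"pics/{cam}0.png",im);np.save(f"{cam}0.npy",d)
    c=bot.get_calibration(cam);print(cam,np.round(np.linalg.inv(np.array(c["camera_from_world"])),3),c["fx"])
    for q in("groove","cleat_face","board_mid","tongue_tip","bar_top","sander"):
        r=bot.spot_point(q,cam)
        for e in r[:2]:
            u,v=np.round(e["xy"]).astype(int)
            print(cam,q,round(e["conf"],2),np.round(e["xy"],1),np.round(unproj(cam,d,np.array([u]),np.array([v])),3))
    for q in("board_mid","jig"):
        r=bot.masks_of(q,cam)
        if r: 
            m=r[0]["pixels"];np.save(f"{cam}_{q}.npy",m);print(q,r[0]["conf"],m.sum())
E
```

```text
{'time_s': np.float64(0.0), 'qpos': array([ 1.289,  0.707, -0.028,  1.485,  0.022,  0.951, -0.076]), 'joint_velocities': array([ 0.   ,  0.001,  0.   , -0.001,  0.001, -0.   ,  0.002]), 'joint_torque': array([-1.0000e-03, -8.8322e+01,  1.2340e+00, -2.3617e+01,  1.7000e-02,
        6.0000e-03, -0.0000e+00]), 'tcp_pos': array([ 0.136, -0.558,  0.231]), 'eef_rot': array([[ 0.971,  0.238, -0.   ],
       [ 0.238, -0.971,  0.001],
       [-0.   , -0.001, -1.   ]]), 'ft_force': array([ 0.161,  0.164, -0.069]), 'torque': array([ 0.038,  0.018, -0.03 ]), 'finger_force': np.float64(0.0), 'grip_width': np.float64(0.086)}
0.0187
scene [[ 0.946 -0.177  0.272  0.279]
 [-0.324 -0.476  0.817 -0.797]
 [-0.015 -0.861 -0.508  0.662]
 [ 0.     0.     0.     1.   ]] 495.3575745978848
scene groove 0.55 [260.7 204.6] [[0.57  0.244 0.059]]
scene cleat_face 0.96 [214.9 196.9] [[0.464 0.284 0.082]]
scene board_mid 0.93 [242.6 210.8] [[0.511 0.191 0.083]]
scene tongue_tip 0.61 [266.6 211.6] [[0.57  0.193 0.067]]
scene tongue_tip 0.58 [268.3 303.7] [[ 0.491 -0.06   0.007]]
scene bar_top 0.56 [266. 303.] [[ 0.487 -0.059  0.009]]
scene bar_top 0.45 [233.6 210.7] [[0.489 0.189 0.088]]
scene sander 0.79 [281.6 196.6] [[0.621 0.229 0.08 ]]
jig 0.9 5441
top [[ 2.400e-02 -9.990e-01  4.800e-02  5.350e-01]
 [-1.000e+00 -2.400e-02  0.000e+00  1.620e-01]
 [ 1.000e-03 -4.800e-02 -9.990e-01  1.128e+00]
 [ 0.000e+00  0.000e+00  0.000e+00  1.000e+00]] 452.55707008823435
top groove 0.72 [225.9 219.3] [[0.575 0.284 0.054]]
top cleat_face 0.9 [206.3 264.2] [[0.467 0.33  0.042]]
top board_mid 0.58 [253.7 244.4] [[0.518 0.215 0.078]]
top tongue_tip 0.66 [243.5 219.4] [[0.577 0.242 0.043]]
top sander 0.84 [230.1 200.1] [[0.619 0.273 0.084]]
board_mid 0.83 4452
jig 0.64 5579
```

View pics/scene0.png

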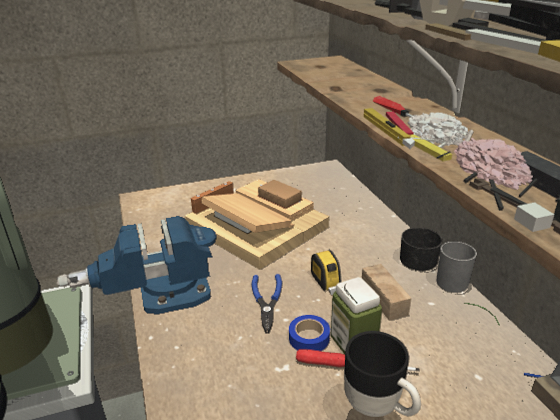

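View pics/top0.png

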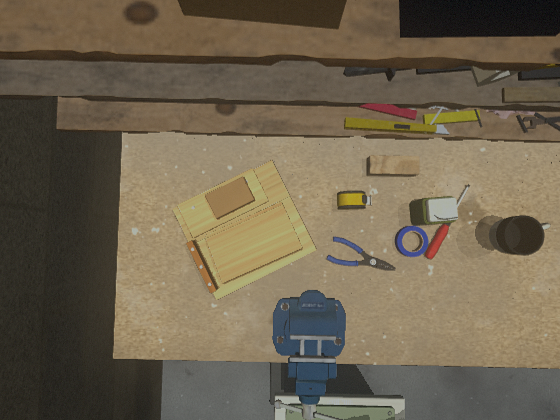

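```bash
cat > fit.py <<'E'
from h import *
from scipy.optimize import minimize
def boardpose(b):  # tip x,y,z in jig, yaw, pitch -> R, mid
    cy,sy,cp,sp=np.cos(b[3]),np.sin(b[3]),np.cos(b[4]),np.sin(b[4])
    R=np.array([[cy,-sy,0],[sy,cy,0],[0,0,1]])@np.array([[cp,0,sp],[0,1,0],[-sp,0,cp]])
    return R, np.array(b[:3])-R@np.array([.071,0,-.0115])
def height(xy,jig,b):
    c,s=np.cos(jig[2]),np.sin(jig[2]); p=(xy-jig[:2])@np.array([[c,-s],[s,c]])
    x,y=p.T; h=np.zeros(len(p))
    inr=lambda a,b_,c_,d:(x>a)&(x<b_)&(y>c_)&(y<d)
    h[inr(-.137,.108,-.150,.120)]=.036
    h[inr(.020,.108,-.098,.102)]=.054
    h[inr(-.115,.015,.102,.118)]=.078
    R,m=boardpose(b)
    t=m[2]+(.009-(x-m[0])*R[0,2]-(y-m[1])*R[1,2])/R[2,2]
    q=np.stack([x-m[0],y-m[1],t-m[2]],1)@R
    k=(np.abs(q[:,0])<.058)&(np.abs(q[:,1])<.1); h[k]=t[k]
    return h
def cloud(d,cam="top"):
    v,u=np.mgrid[120:330,150:340];v,u=v.ravel(),u.ravel();k=d[v,u]>0;return unproj(cam,d,u[k],v[k])
def fit(P,x0,free,sander=True):
    x0=np.array(x0,float);free=np.array(free);sc=np.array([.02,.02,.05,.015,.015,.01,.04,.05])
    def cost(t):
        f=x0.copy();f[free]+=t*sc[free]
        e=np.abs(P[:,2]-height(P[:,:2],f[:3],f[3:]))
        return np.minimum(e,.008).mean()
    best=None;t=np.zeros(len(free))
    for i in range(4):
        n=len(free); S=np.vstack([t,t+np.eye(n)*(.8 if i%2==0 else -.5)])
        r=minimize(cost,t,method="Nelder-Mead",options=dict(initial_simplex=S,maxfev=2500,xatol=1e-3,fatol=1e-8));t=r.x
    f=x0.copy();f[free]+=t*sc[free];return f,r.fun
E
cat > m.py <<'E'
from fit import *
d=np.load("top0.npy");P=cloud(d);P=P[(P[:,2]<.1)&(P[:,2]>-.02)]
print("bench z",np.median(P[P[:,2]<.015][:,2]))
f,c=fit(P,[.535,.232,.5,.008,-.028,.036,0,.29],range(8))
print(np.round(f,4),c)
np.save("fit0.npy",f)
R,m=boardpose(f[3:]);J=np.array([[np.cos(f[2]),-np.sin(f[2]),0],[np.sin(f[2]),np.cos(f[2]),0],[0,0,1]]);o=np.array([f[0],f[1],0])
print("mid jig",m,"world",o+J@m)
im=cv2.imread("pics/top0.png");vis=cv2.resize(im,None,fx=3,fy=3,interpolation=cv2.INTER_CUBIC)
def poly(pts,col):
    q=np.array([proj("top",o+J@np.array(p))*3 for p in pts]).astype(int);cv2.polylines(vis,[q],True,col,1)
poly([(-.137,-.15,.036),(.108,-.15,.036),(.108,.12,.036),(-.137,.12,.036)],(0,0,255))
poly([(.02,-.098,.054),(.108,-.098,.054),(.108,.102,.054),(.02,.102,.054)],(255,0,0))
poly([(-.115,.102,.078),(.015,.102,.078),(.015,.118,.078),(-.115,.118,.078)],(0,255,0))
poly([m+R@np.array([a,b,.009]) for a,b in((-.058,-.1),(.058,-.1),(.058,.1),(-.058,.1))],(255,0,255))
cv2.imwrite("pics/fit0.png",vis[440:920,490:980])
E
python3 m.py
```

```text
bench z 0.000791410653884772
[ 0.5587  0.2624  0.4826  0.0075 -0.0237  0.0372 -0.0314  0.2882] 0.0022539930763781895
mid jig [-0.05726529 -0.021657    0.06839636] world [0.51801505 0.21661682 0.06839636]
```

View pics/fit0.png

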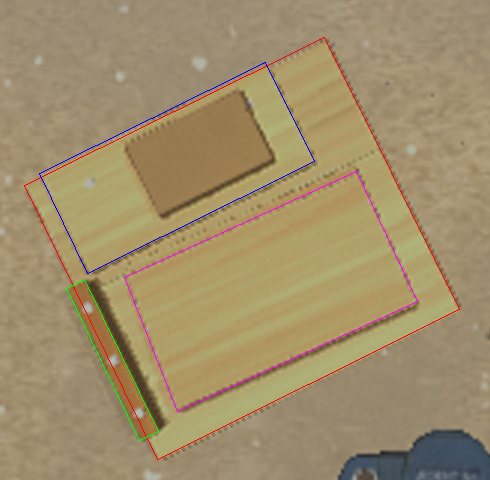

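Run:
```python
from h import *
for cam in("top","scene"):
    d=np.load(cam+"0.npy");v,u=np.mgrid[0:420,0:560];v,u=v.ravel(),u.ravel();k=d[v,u]>0;P=unproj(cam,d,u[k],v[k])
    print(cam)
    for x0 in np.arange(.05,.95,.1):
        print(round(x0,2),[ (lambda q: round(float(q.max()),2) if len(q)>5 else -1)(P[(P[:,0]>=x0)&(P[:,0]<x0+.1)&(P[:,1]>=y0)&(P[:,1]<y0+.1)][:,2]) for y0 in np.arange(-.6,.5,.1)])
```

```text
top
0.05 [-1, -1, -1, -1, 0.02, 0.02, 0.11, 0.06, -1, -1, -1]
0.15 [0.01, 0.01, 0.01, 0.01, 0.01, 0.01, 0.14, 0.14, 0.01, 0.01, 0.01]
0.25 [0.01, 0.01, 0.01, 0.01, 0.01, 0.02, 0.14, 0.14, 0.01, 0.01, 0.01]
0.35 [0.01, 0.01, 0.01, 0.01, 0.01, 0.02, 0.14, 0.14, 0.1, 0.08, 0.01]
0.45 [0.01, 0.16, 0.16, 0.03, 0.03, 0.02, 0.04, 0.1, 0.1, 0.08, 0.01]
0.55 [0.01, 0.16, 0.16, 0.13, 0.13, 0.07, 0.07, 0.08, 0.09, 0.09, 0.05]
0.65 [0.01, 0.01, 0.34, 0.54, 0.71, 0.75, 0.75, 0.73, 0.68, 0.68, 0.68]
0.75 [0.01, 0.01, 0.34, 0.54, 0.67, 0.57, 0.73, 0.73, 0.72, 0.67, 0.68]
0.85 [-1, -1, -1, -1, -1, -1, -1, -1, -1, -1, -1]
scene
0.05 [-1, -1, -1, -1, 0.01, 0.35, 0.23, 0.01, -1, -1, -1]
0.15 [0.46, -1, -1, 0.0, 0.0, 0.0, 0.14, 0.14, -1, 0.0, 0.0]
0.25 [-1, -1, -1, 0.0, 0.0, 0.02, 0.14, 0.14, 0.0, 0.0, 0.0]
0.35 [-1, -1, 0.0, 0.0, 0.0, 0.02, 0.14, 0.14, 0.09, 0.08, 0.0]
0.45 [-1, 0.15, 0.15, 0.03, 0.03, 0.02, 0.08, 0.09, 0.09, 0.08, 0.0]
0.55 [-1, 0.15, 0.15, 0.13, 0.13, 0.06, 0.06, 0.08, 0.08, 0.08, 0.0]
0.65 [-1, 0.51, 0.54, 0.54, 0.56, 0.56, 0.52, 0.52, 0.52, 0.52, 0.51]
0.75 [-1, 0.35, 0.58, 0.58, 0.57, 0.55, 0.55, 0.53, 0.52, 0.33, 0.33]
0.85 [-1, 0.06, 0.36, 0.52, 0.56, 0.52, 0.44, 0.43, 0.44, 0.44, 0.44]
```

apply_moves(
  series="1 0.1 -0.088 0 0;1 0.1 -0.088 0 0;1 0.1 -0.088 0 0;1 0.1 -0.088 0 0;1 0.1 -0.088 0 0;1 0.1 -0.088 0 0;1 0.1 -0.088 0 0;1 0.1 -0.088 0 0",
)

```text
time_s: 1.7
tcp_pos: [0.3203, -0.295, 0.2315]
eef_rot: [[0.971, 0.237, 0.0], [0.237, -0.971, -0.0], [0.0, 0.0, -1.0]]
ft_force: [1.1, -1.1, -0.3]
grip_width: 0.0002
finger_force: 0.0
```

apply_moves(
  series="1 0.1 -0.088 0 0;1 0.1 -0.088 0 0;1 0.1 -0.088 0 0;1 0.1 -0.088 0 0;1 0.1 -0.088 0 0;1 0.1 -0.088 0 0;1 0 0 0 -0.155;1 0 0 0 -0.155",
)

```text
time_s: 2.5
tcp_pos: [0.4573, -0.0985, 0.2312]
eef_rot: [[0.882, 0.471, 0.0], [0.471, -0.882, 0.0], [0.0, -0.0, -1.0]]
ft_force: [-0.7, -0.2, 0.7]
grip_width: 0.0001
finger_force: 0.0
```

```bash
cat >> h.py <<'E'
def jigstate():
    f=np.load("fit0.npy");s=bot.sense();c,sn=np.cos(f[2]),np.sin(f[2]);J=np.array([[c,-sn,0],[sn,c,0],[0,0,1]])
    t=J.T@(s["tcp_pos"]-[f[0],f[1],0]);F=J.T@s["ft_force"]
    print("t",round(float(s["time_s"]),2),"tcp jig mm",np.round(t*1000,1),"F jig",np.round(F,1),"R",np.round(J.T@s["eef_rot"],3).tolist(),"w",np.round(s["tcp_pos"],3))
E
python3 -c "from h import *;jigstate()"
```

```text
t 2.5 tcp jig mm [-257.3 -272.6  231.2] F jig [-0.7  0.2  0.7] R [[1.0, 0.008, 0.0], [0.008, -1.0, 0.0], [0.0, -0.0, -1.0]] w [ 0.457 -0.099  0.231]
```

apply_moves(
  series="1 0.134 -0.068 0 0;1 0.134 -0.068 0 0;1 0.134 -0.068 0 0;1 0.134 -0.068 0 0;1 0.134 -0.068 0 0;1 0 0 0.13 0;1 0 0 0.13 0;1 0 0 0.13 0",
)

```text
time_s: 3.3
tcp_pos: [0.5873, 0.0842, 0.113]
eef_rot: [[0.885, 0.465, 0.0], [0.465, -0.885, 0.0], [0.001, 0.0, -1.0]]
ft_force: [1.4, -0.6, 0.8]
grip_width: -0.0005
finger_force: 0.0
```

Run:
```python
from h import *
jigstate()
im,d=bot.grab_frame("top");np.save("top1.npy",d)
im2,d=bot.grab_frame("scene")
cv2.imwrite("pics/s1.png",np.hstack([cv2.resize(im[140:310,160:340],None,fx=2.2,fy=2.2),cv2.resize(im2[150:320,150:330],None,fx=2.2,fy=2.2)]))
```

```text
t 3.3 tcp jig mm [ -57.3 -171.1  113. ] F jig [ 0.9 -1.2  0.8] R [[1.0, 0.001, 0.001], [0.001, -1.0, -0.0], [0.001, 0.0, -1.0]] w [0.587 0.084 0.113]
```

View pics/s1.png

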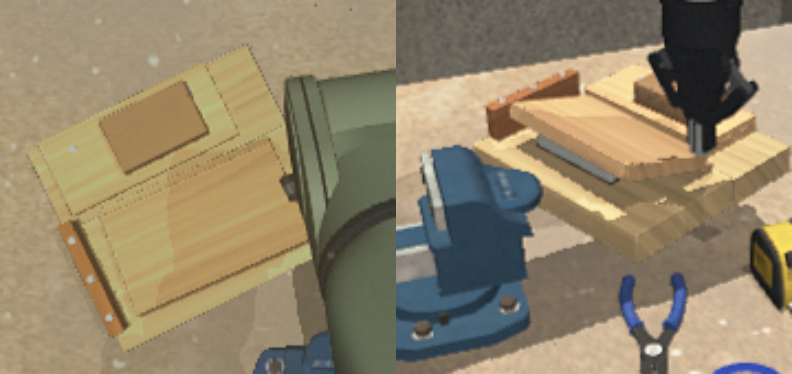

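The shut fingers stand off the board's right end, nothing disturbed. Lower and approach the end.

apply_moves(
  series="1 0 0 0.1 0;1 0 0 0.1 0;1 0 -0.03 0 0;1 0 -0.03 0 0;1 0 -0.02 0 0;1 0 0 0 0",
)

```text
time_s: 4.0
tcp_pos: [0.5764, 0.1068, 0.056]
eef_rot: [[0.885, 0.466, 0.002], [0.466, -0.885, 0.001], [0.002, -0.0, -1.0]]
ft_force: [0.4, -0.6, -0.3]
grip_width: -0.0002
finger_force: 0.0
```

```bash
python3 -c "from h import *;jigstate()"
```

```text
t 4.0 tcp jig mm [ -56.5 -146.1   56. ] F jig [ 0.1 -0.7 -0.3] R [[1.0, 0.002, 0.002], [0.002, -1.0, 0.0], [0.002, -0.0, -1.0]] w [0.576 0.107 0.056]
```

apply_moves(
  series="1 0 -0.013 0.012 0;1 0 -0.013 0 0;1 0 -0.013 0 0;1 0 -0.013 0 0;1 0 0 0 0",
)

```text
time_s: 4.5
tcp_pos: [0.5687, 0.1196, 0.0508]
eef_rot: [[0.885, 0.465, -0.0], [0.465, -0.885, 0.0], [0.0, -0.0, -1.0]]
ft_force: [0.0, 0.7, 0.2]
grip_width: -0.0002
finger_force: 0.0
```

apply_moves(
  series="1 0 -0.013 0 0;1 0 -0.013 0 0;1 0 -0.013 0 0;1 0 0 0 0",
)

```text
time_s: 4.9
tcp_pos: [0.5633, 0.1301, 0.0507]
eef_rot: [[0.885, 0.465, -0.0], [0.465, -0.885, 0.0], [0.0, -0.0, -1.0]]
ft_force: [0.0, 0.3, 0.3]
grip_width: -0.0
finger_force: 0.0
```

```bash
cat > look.py <<'E'
import sys
from fit import *
jigstate()
f=np.load("fit0.npy");im,d=bot.grab_frame("top");cv2.imwrite(f"pics/{sys.argv[1]}.png",cv2.resize(im[140:310,160:340],None,fx=3,fy=3))
P=cloud(d);c,s=np.cos(f[2]),np.sin(f[2]);q=(P[:,:2]-f[:2])@np.array([[c,-s],[s,c]])
k=(q[:,0]>-.15)&(q[:,0]<.02)&(np.abs(q[:,1])<.14)&(P[:,2]<.1);x0=f.copy()
if len(sys.argv)>2: x0[3:]=eval(sys.argv[2])
g,cst=fit(P[k],x0,range(3,8));R,m=boardpose(g[3:])
print("board tip mm",np.round(g[3:6]*1000,1),"yaw,pitch",np.round(g[6:],3),"mid",np.round(m*1000,1),"cost",round(cst,5),"n",k.sum())
E
python3 look.py l1
```

```text
t 4.9 tcp jig mm [ -57.3 -119.3   50.7] F jig [0.2 0.3 0.3] R [[1.0, 0.001, 0.0], [0.001, -1.0, 0.0], [0.0, -0.0, -1.0]] w [0.563 0.13  0.051]
board tip mm [15.  -5.3 35.6] yaw,pitch [-0.048  0.28 ] mid [-50.   -2.2  66.3] cost 0.00218 n 5312
```

View pics/l1.png

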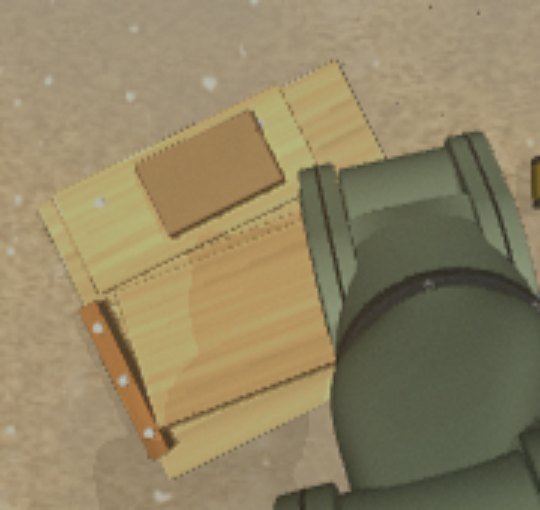

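apply_moves(
  series="1 0 -0.01 0 0;1 0 -0.01 0 0;1 0 0 0 0",
)

```text
time_s: 5.25
tcp_pos: [0.5624, 0.1327, 0.051]
eef_rot: [[0.886, 0.463, 0.004], [0.463, -0.886, -0.002], [0.002, 0.004, -1.0]]
ft_force: [10.3, -13.1, -2.8]
grip_width: 0.0001
finger_force: 7.7
```

```bash
python3 look.py l2 "[.012,-.003,.036,-.04,.285]"
```

```text
t 5.25 tcp jig mm [ -56.9 -116.6   51. ] F jig [  3.  -16.4  -2.8] R [[1.0, -0.001, 0.002], [-0.001, -1.0, -0.004], [0.002, 0.004, -1.0]] w [0.562 0.133 0.051]
board tip mm [15.2 -3.8 35.7] yaw,pitch [-0.038  0.281] mid [-49.7  -1.3  66.4] cost 0.00215 n 5125
```

apply_moves(
  series="1 0 0.02 0 0;1 0 0.08 0 0;1 0 0 -0.13 0;1 0 0 -0.13 0;1 0 0 0 0",
)

```text
time_s: 5.8
tcp_pos: [0.5763, 0.1085, 0.133]
eef_rot: [[0.886, 0.464, 0.006], [0.464, -0.886, 0.002], [0.006, 0.001, -1.0]]
ft_force: [0.4, 0.2, -2.0]
grip_width: -0.0002
finger_force: 0.0
```

```bash
python3 look.py l3 "[.012,-.003,.036,-.03,.285]"
python3 - <<'E'
from h import *
d=np.load("top0.npy");v,u=np.mgrid[250:400,260:370];P=unproj("top",d,u.ravel(),v.ravel())
f=np.load("fit0.npy");c,s=np.cos(f[2]),np.sin(f[2])
for z in(.06,.08,.1,.12,.13):
    Q=P[(P[:,2]>z)&(P[:,1]<.22)&(P[:,0]<.46)];q=(Q[:,:2]-f[:2])@np.array([[c,-s],[s,c]])
    r=np.hypot(q[:,0]+.125,q[:,1]-.0);i=r.argmin();print(z,len(Q),r[i],q[i],"max jig x",q[:,0].max(),"max y",q[:,1].max())
E
```

```text
t 5.8 tcp jig mm [ -55.8 -144.5  133. ] F jig [ 0.5 -0.  -2. ] R [[1.0, 0.0, 0.006], [0.0, -1.0, -0.001], [0.006, 0.001, -1.0]] w [0.576 0.109 0.133]
board tip mm [14.6 -3.1 36.1] yaw,pitch [-0.04   0.279] mid [-50.5  -0.6  66.7] cost 0.00217 n 6383
0.06 4204 0.08908804972329054 [-0.20227908 -0.04432408] max jig x -0.2022790830524599 max y 0.042093194587418295
0.08 3912 0.08908804972329054 [-0.20227908 -0.04432408] max jig x -0.2022790830524599 max y 0.042093194587418295
0.1 3350 0.09208088241709401 [-0.20713216 -0.04163169] max jig x -0.20310895989922967 max y 0.035027419453008045
0.12 2374 0.10979385837485636 [-0.23089047 -0.0290155 ] max jig x -0.21806396770655048 max y 0.035027419453008045
0.13 2041 0.11250381829277616 [-0.23414665 -0.02727854] max jig x -0.23414664623340886 max y 0.03327777079501213
```

View pics/l3.png

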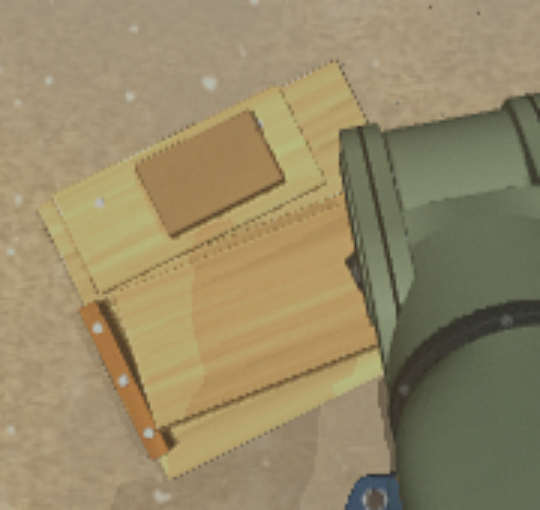

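apply_moves(
  series="1 -0.14 0 0 0;1 -0.14 0 0 0;1 0 -0.11 0 0;1 0 -0.11 0 0;1 0 -0.1 0 0;1 0 0 0.12 0;1 0 0 0.117 0;1 0 0 0 0",
)

```text
time_s: 6.65
tcp_pos: [0.4537, 0.1537, 0.0543]
eef_rot: [[0.885, 0.465, -0.006], [0.465, -0.885, -0.002], [-0.006, -0.001, -1.0]]
ft_force: [0.5, -0.5, 0.6]
grip_width: 0.0003
finger_force: 0.0
```

```bash
python3 look.py l4 "[.0146,-.003,.036,-.05,.28]"
python3 - <<'E'
from h import *
im,d=bot.grab_frame("scene");cv2.imwrite("pics/l4s.png",np.hstack([cv2.imread("pics/l4.png")[:,:400],cv2.resize(im[150:320,170:300],None,fx=3,fy=3)]))
E
```

```text
t 6.65 tcp jig mm [-143.5  -47.5   54.3] F jig [ 0.2 -0.7  0.6] R [[1.0, 0.001, -0.006], [0.001, -1.0, 0.001], [-0.006, -0.001, -1.0]] w [0.454 0.154 0.054]
board tip mm [17.2 -4.7 35.2] yaw,pitch [-0.036  0.282] mid [-47.7  -2.3  66. ] cost 0.0021 n 6532
```

View pics/l4s.png

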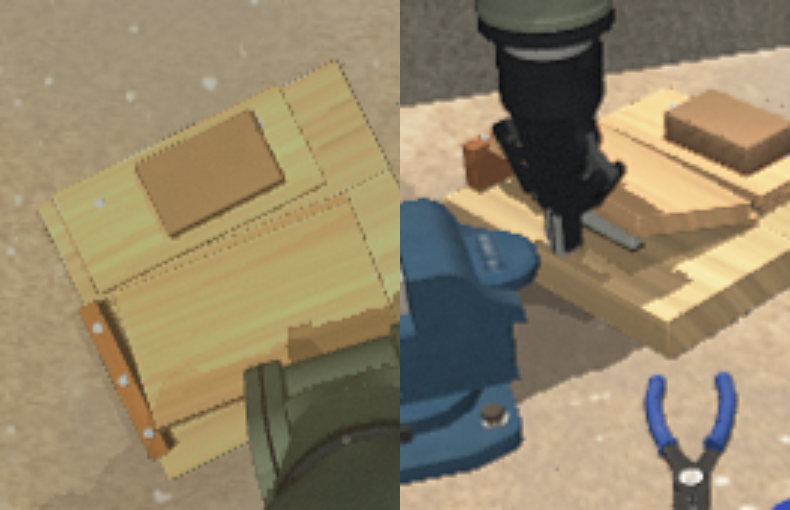

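apply_moves(
  series="1 0.027 0 -0.02 0;1 0.027 0 0 0;1 0.02 0 0 0;1 0.013 0 0 0;1 0 0 0 0",
)

```text
time_s: 7.25
tcp_pos: [0.4791, 0.1664, 0.0638]
eef_rot: [[0.885, 0.465, 0.0], [0.465, -0.885, 0.0], [0.0, -0.0, -1.0]]
ft_force: [-0.7, -0.7, 0.0]
grip_width: -0.0004
finger_force: 0.0
```

apply_moves(
  series="1 0.012 0 0 0;1 0.012 0 0 0;1 0 0 0 0",
)

```text
time_s: 7.55
tcp_pos: [0.4855, 0.1698, 0.0636]
eef_rot: [[0.885, 0.465, 0.0], [0.465, -0.885, 0.0], [0.0, -0.0, -1.0]]
ft_force: [-0.4, 0.3, 0.4]
grip_width: 0.0
finger_force: 0.0
```

```bash
python3 look.py l5 "[.02,-.003,.035,-.03,.28]"
```

```text
t 7.55 tcp jig mm [-107.8  -48.    63.6] F jig [-0.3  0.4  0.4] R [[1.0, 0.001, 0.0], [0.001, -1.0, 0.0], [0.0, -0.0, -1.0]] w [0.485 0.17  0.064]
board tip mm [25.6 -4.2 33.9] yaw,pitch [-0.015  0.273] mid [-39.7  -3.2  64.1] cost 0.00189 n 5062
```

apply_moves(
  series="1 0.007 0 0 0;1 0 0 0 0",
)

```text
time_s: 7.8
tcp_pos: [0.4871, 0.1706, 0.0636]
eef_rot: [[0.886, 0.465, -0.0], [0.465, -0.886, 0.0], [-0.0, -0.0, -1.0]]
ft_force: [-0.5, 0.4, -0.1]
grip_width: 0.0
finger_force: 0.1
```

apply_moves(
  series="1 0.005 0 0 0;1 0 0 0 0",
)

```text
time_s: 8.0
tcp_pos: [0.4881, 0.171, 0.0635]
eef_rot: [[0.886, 0.465, -0.001], [0.465, -0.886, -0.0], [-0.001, -0.0, -1.0]]
ft_force: [-1.9, -1.8, 0.6]
grip_width: -0.0003
finger_force: 1.4
```

```bash
python3 look.py l6 "[.027,-.003,.035,-.01,.28]"
```

```text
t 8.0 tcp jig mm [-105.   -48.2   63.5] F jig [-2.5 -0.7  0.6] R [[1.0, 0.001, -0.001], [0.001, -1.0, 0.0], [-0.001, -0.0, -1.0]] w [0.488 0.171 0.064]
board tip mm [27.9 -2.3 33.8] yaw,pitch [0.002 0.267] mid [-37.5  -2.4  63.6] cost 0.00185 n 4944
```

apply_moves(
  series="1 -0.07 0 0 0;1 0 0 -0.13 0;1 0 0 -0.13 0;1 0 0.15 0 0;1 0 0.15 0 0;1 0.13 0.05 0 0;1 0.13 0 0 0;1 0 0 0.1 0",
)

```text
time_s: 8.85
tcp_pos: [0.5931, 0.1072, 0.1139]
eef_rot: [[0.885, 0.465, 0.009], [0.465, -0.885, 0.003], [0.01, 0.001, -1.0]]
ft_force: [-0.5, -0.2, -1.5]
grip_width: 0.0
finger_force: 0.0
```

```bash
python3 look.py l7 "[.028,-.003,.034,0,.27]"
```

```text
t 8.85 tcp jig mm [ -41.5 -153.4  113.9] F jig [-0.5  0.  -1.5] R [[1.0, 0.002, 0.01], [0.002, -1.0, -0.001], [0.01, 0.001, -1.0]] w [0.593 0.107 0.114]
board tip mm [26.9 -2.3 34.1] yaw,pitch [0.003 0.266] mid [-38.5  -2.5  63.9] cost 0.00186 n 6639
```

apply_moves(
  series="1 0 0 0.1 0;1 0 0 0.1 0;1 0 -0.05 0 0;1 0 -0.04 0 0;1 0 -0.012 0 0;1 0 0 0 0",
)

```text
time_s: 9.5
tcp_pos: [0.5736, 0.1329, 0.053]
eef_rot: [[0.885, 0.466, 0.002], [0.466, -0.885, 0.001], [0.002, 0.0, -1.0]]
ft_force: [0.0, -0.4, -0.8]
grip_width: 0.0001
finger_force: 0.0
```

```bash
python3 -c "from h import *;jigstate()"
```

```text
t 9.5 tcp jig mm [ -46.9 -121.6   53. ] F jig [-0.2 -0.4 -0.8] R [[1.0, 0.002, 0.002], [0.002, -1.0, -0.0], [0.002, 0.0, -1.0]] w [0.574 0.133 0.053]
```

apply_moves(
  series="1 0 -0.01 0 0;1 0 -0.007 0 0;1 0 0 0 0",
)

```text
time_s: 9.8
tcp_pos: [0.5711, 0.1365, 0.0518]
eef_rot: [[0.885, 0.465, 0.0], [0.465, -0.885, 0.0], [0.0, -0.0, -1.0]]
ft_force: [0.5, 1.0, 0.4]
grip_width: 0.0
finger_force: 0.0
```

apply_moves(
  series="1 0 -0.007 0 0;1 0 0 0 0",
)

```text
time_s: 10.0
tcp_pos: [0.5702, 0.138, 0.0517]
eef_rot: [[0.886, 0.464, 0.0], [0.464, -0.886, -0.0], [0.0, 0.0, -1.0]]
ft_force: [0.3, -1.4, 1.5]
grip_width: -0.0001
finger_force: 0.8
```

```bash
python3 look.py l8 "[.028,0,.034,0,.27]"
```

```text
t 10.0 tcp jig mm [ -47.5 -115.4   51.7] F jig [-0.4 -1.4  1.5] R [[1.0, 0.0, 0.0], [0.0, -1.0, -0.0], [0.0, 0.0, -1.0]] w [0.57  0.138 0.052]
board tip mm [27.1  2.2 34.2] yaw,pitch [0.002 0.263] mid [-38.5   2.   63.8] cost 0.00186 n 5031
```

apply_moves(
  series="1 0 -0.005 0 0;1 0 0 0 0",
)

```text
time_s: 10.25
tcp_pos: [0.5694, 0.1395, 0.0517]
eef_rot: [[0.886, 0.465, 0.0], [0.465, -0.886, -0.0], [0.0, 0.0, -1.0]]
ft_force: [1.6, -3.1, 2.2]
grip_width: -0.0001
finger_force: 1.4
```

apply_moves(
  series="1 0 -0.005 0 0;1 0 0 0 0",
)

```text
time_s: 10.45
tcp_pos: [0.5687, 0.1409, 0.0517]
eef_rot: [[0.885, 0.465, 0.0], [0.465, -0.885, -0.0], [0.0, 0.0, -1.0]]
ft_force: [1.5, -2.9, 1.7]
grip_width: 0.0002
finger_force: 1.6
```

```bash
python3 -c "from h import *;jigstate()"
```

```text
t 10.45 tcp jig mm [ -47.5 -112.3   51.7] F jig [-0.1 -3.3  1.7] R [[1.0, 0.001, 0.0], [0.001, -1.0, -0.0], [0.0, 0.0, -1.0]] w [0.569 0.141 0.052]
```

Still sliding (3 N); continue until it stops.

apply_moves(
  series="1 0 -0.006 0 0;1 0 0 0 0",
)

```text
time_s: 10.65
tcp_pos: [0.5686, 0.141, 0.0517]
eef_rot: [[0.886, 0.464, 0.002], [0.464, -0.886, -0.002], [0.001, 0.002, -1.0]]
ft_force: [5.8, -12.0, 1.1]
grip_width: 0.0002
finger_force: 6.5
```

```bash
python3 look.py l9 "[.028,0,.034,0,.27]"
```

```text
t 10.65 tcp jig mm [ -47.5 -112.1   51.7] F jig [ -0.4 -13.3   1.1] R [[1.0, -0.0, 0.001], [-0.0, -1.0, -0.002], [0.001, 0.002, -1.0]] w [0.569 0.141 0.052]
board tip mm [26.9  2.3 34.1] yaw,pitch [0.001 0.266] mid [-38.6   2.3  63.8] cost 0.00179 n 4849
```

apply_moves(
  series="1 0 0.1 0 0;1 0 0 -0.14 0;1 0 0 -0.14 0;1 -0.15 0 0 0;1 -0.15 0 0 0;1 0 -0.16 0 0;1 0 -0.16 0 0;1 0 -0.16 0 0",
)

```text
time_s: 11.5
tcp_pos: [0.4339, 0.2032, 0.1357]
eef_rot: [[0.886, 0.464, -0.0], [0.464, -0.886, 0.001], [0.0, -0.001, -1.0]]
ft_force: [1.5, 1.2, -0.4]
grip_width: -0.0001
finger_force: 0.0
```

apply_moves(
  series="1 0 0 0.12 0;1 0 0 0.11 0;1 0.02 0 0 0;1 0.015 0 0 0;1 0 0 0 0",
)

```text
time_s: 12.0
tcp_pos: [0.4456, 0.207, 0.068]
eef_rot: [[0.886, 0.464, 0.002], [0.464, -0.886, 0.001], [0.002, -0.0, -1.0]]
ft_force: [-1.0, 0.1, 0.6]
grip_width: 0.0002
finger_force: 0.0
```

```bash
python3 look.py l10 "[.028,0.002,.034,0,.27]"
```

```text
t 12.0 tcp jig mm [-125.9    3.4   68. ] F jig [-0.8  0.5  0.6] R [[1.0, 0.0, 0.002], [0.0, -1.0, 0.0], [0.002, -0.0, -1.0]] w [0.446 0.207 0.068]
board tip mm [27.3  1.9 34. ] yaw,pitch [-0.002  0.267] mid [-38.2   2.   63.8] cost 0.00167 n 5788
```

apply_moves(
  series="1 0.03 0 0.017 0;1 0.03 0 0 0;1 0.005 0 0 0;1 0 0 0 0",
)

```text
time_s: 12.45
tcp_pos: [0.4619, 0.2157, 0.0617]
eef_rot: [[0.886, 0.465, 0.0], [0.465, -0.886, 0.0], [0.0, -0.0, -1.0]]
ft_force: [0.2, -0.5, -0.4]
grip_width: 0.0002
finger_force: 0.0
```

apply_moves(
  series="1 0.005 0 0 0;1 0 0 0 0",
)

```text
time_s: 12.65
tcp_pos: [0.4631, 0.2162, 0.0616]
eef_rot: [[0.886, 0.465, 0.0], [0.465, -0.886, 0.0], [0.0, -0.0, -1.0]]
ft_force: [0.3, 0.7, -0.5]
grip_width: 0.0002
finger_force: 0.0
```

```bash
python3 -c "from h import *;jigstate()"
```

```text
t 12.65 tcp jig mm [-106.1    3.5   61.6] F jig [ 0.6  0.5 -0.5] R [[1.0, 0.001, 0.0], [0.001, -1.0, 0.0], [0.0, -0.0, -1.0]] w [0.463 0.216 0.062]
```

apply_moves(
  series="1 0.005 0 0 0;1 0 0 0 0",
)

```text
time_s: 12.85
tcp_pos: [0.4641, 0.2168, 0.0615]
eef_rot: [[0.886, 0.465, -0.001], [0.465, -0.886, -0.0], [-0.001, -0.0, -1.0]]
ft_force: [-2.1, -1.1, 1.0]
grip_width: -0.0002
finger_force: 1.3
```

apply_moves(
  series="1 0.004 0 0 0;1 0 0 0 0",
)

```text
time_s: 13.05
tcp_pos: [0.4643, 0.2169, 0.0614]
eef_rot: [[0.886, 0.465, -0.003], [0.465, -0.886, -0.001], [-0.003, -0.0, -1.0]]
ft_force: [-7.5, -3.7, 4.8]
grip_width: -0.0001
finger_force: 4.4
```

apply_moves(
  series="1 0.004 0 0 0;1 0 0 0 0",
)

```text
time_s: 13.25
tcp_pos: [0.4644, 0.217, 0.0612]
eef_rot: [[0.886, 0.465, -0.005], [0.465, -0.886, -0.002], [-0.005, -0.0, -1.0]]
ft_force: [-12.2, -6.4, 5.8]
grip_width: -0.0002
finger_force: 7.1
```

```bash
python3 look.py l11 "[.029,0.002,.034,0,.27]"
```

```text
t 13.25 tcp jig mm [-104.6    3.5   61.2] F jig [-13.8   0.    5.8] R [[1.0, 0.001, -0.005], [0.001, -1.0, 0.0], [-0.005, -0.0, -1.0]] w [0.464 0.217 0.061]
board tip mm [27.6  2.  34. ] yaw,pitch [-0.     0.262] mid [-38.1   2.   63.5] cost 0.0017 n 4775
```

apply_moves(
  series="1 0.005 0 0 0;1 0 0 0 0",
)

```text
time_s: 13.5
tcp_pos: [0.4645, 0.217, 0.0609]
eef_rot: [[0.886, 0.464, -0.008], [0.464, -0.886, -0.004], [-0.009, -0.0, -1.0]]
ft_force: [-19.0, -8.9, 7.2]
grip_width: -0.0003
finger_force: 10.6
```

Run:
```python
from fit import *
jigstate()
im,d=bot.grab_frame("top");f=np.load("fit0.npy");J=np.array([[np.cos(f[2]),-np.sin(f[2]),0],[np.sin(f[2]),np.cos(f[2]),0],[0,0,1]]);o=np.array([f[0],f[1],0])
vis=cv2.resize(im[180:310,180:300],None,fx=5,fy=5,interpolation=cv2.INTER_CUBIC)
def line(a,b,col):
    p,q=[((proj("top",o+J@np.array(x))-[180,180]+.5)*5).astype(int).tolist() for x in(a,b)];cv2.line(vis,p,q,col,1)
line((.02,-.098,.054),(.02,-.02,.054),(255,0,0))
for tip,col in((.030,(0,255,0)),(.0276,(0,0,255))):
    R,m=boardpose([tip,.002,.033,0,.266]);line(m+R@[.058,-.1,.009],m+R@[.058,-.02,.009],col);line(m+R@[-.058,-.1,.009],m+R@[-.058,.1,.009],col)
cv2.imwrite("pics/v12.png",vis[:590])
# depth profile across joint averaged over y
P=cloud(d);q=(P-o)@J;k=(abs(q[:,1]-.05)<.045)
for x in np.arange(-.005,.04,.0025):
    j=k&(abs(q[:,0]-x)<.00125);print(round(x*1000,1),np.round(np.percentile(q[j,2],[10,50,90])*1000,1))
```

```text
t 13.5 tcp jig mm [-104.5    3.5   60.9] F jig [-21.    1.    7.2] R [[1.0, 0.0, -0.009], [0.0, -1.0, 0.0], [-0.009, -0.0, -1.0]] w [0.465 0.217 0.061]
-5.0 [62.3 64.7 66.6]
-2.5 [61.5 63.5 66.1]
0.0 [60.5 62.2 64.3]
2.5 [60.  63.3 65.1]
5.0 [58.3 60.9 64. ]
7.5 [58.3 60.5 62.4]
10.0 [58.1 59.9 62.5]
12.5 [57.  59.6 61.2]
15.0 [56.6 58.3 61.1]
17.5 [54.8 58.  60.3]
20.0 [53.3 56.3 59.2]
22.5 [52.6 54.7 57.8]
25.0 [52.5 54.9 57.1]
27.5 [52.7 55.1 57.8]
30.0 [51.9 54.3 57.1]
32.5 [52.5 55.4 57.7]
35.0 [52.2 57.3 81.5]
37.5 [52.6 55.4 81.1]
```

View pics/v12.png

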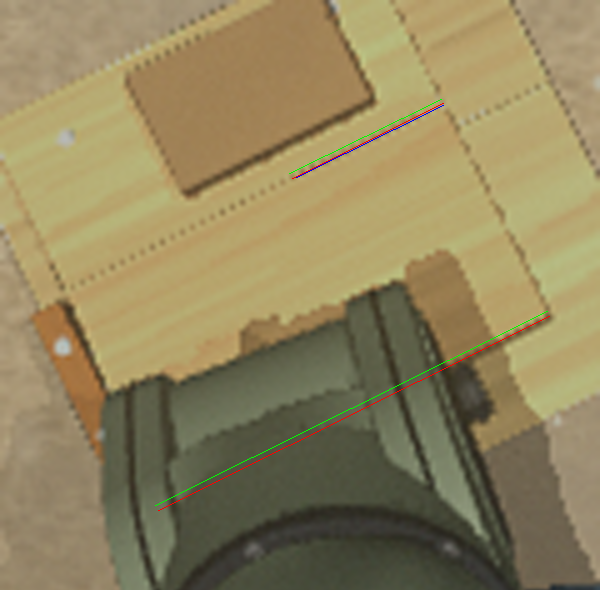

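Firm stop at 21 N at the predicted home position, and the board's edge meets the laid board: home. Now press down.

apply_moves(
  series="1 -0.065 0 0 0;1 0 0 -0.12 0;1 0 0 -0.1 0;1 0.075 0.01 0 0;1 0.075 0 0 0;1 0 0 0.09 0;1 0 0 0 0",
)

```text
time_s: 14.25
tcp_pos: [0.4909, 0.2276, 0.0985]
eef_rot: [[0.885, 0.465, -0.003], [0.465, -0.885, -0.001], [-0.003, -0.0, -1.0]]
ft_force: [-0.1, -0.4, -0.1]
grip_width: 0.0
finger_force: 0.0
```

```bash
python3 look.py l13 "[.029,0.002,.034,0,.27]"
```

```text
t 14.25 tcp jig mm [-76.1   0.6  98.5] F jig [-0.3 -0.3 -0.1] R [[1.0, 0.001, -0.003], [0.001, -1.0, 0.0], [-0.003, -0.0, -1.0]] w [0.491 0.228 0.098]
board tip mm [27.3  2.  33.8] yaw,pitch [0.002 0.262] mid [-38.2   1.9  63.3] cost 0.00175 n 3398
```

apply_moves(
  series="1 -0.01 0 0.02 0;1 0 0 0.015 0;1 0 0 0.012 0;1 0 0 0.012 0;1 0 0 0 0",
)

```text
time_s: 14.8
tcp_pos: [0.489, 0.2265, 0.0826]
eef_rot: [[0.886, 0.465, -0.0], [0.465, -0.886, -0.0], [-0.0, -0.0, -1.0]]
ft_force: [-0.5, 0.4, 0.5]
grip_width: 0.0001
finger_force: 0.1
```

apply_moves(
  series="1 0 0 0.012 0;1 0 0 0.012 0;1 0 0 0.012 0;1 0 0 0 0",
)

```text
time_s: 15.2
tcp_pos: [0.489, 0.2265, 0.0718]
eef_rot: [[0.885, 0.465, -0.0], [0.465, -0.885, -0.0], [-0.0, -0.0, -1.0]]
ft_force: [-0.7, 0.4, 0.4]
grip_width: -0.0001
finger_force: 0.0
```

```bash
python3 look.py l14 "[.029,0.002,.034,0,.2]"
```

```text
t 15.2 tcp jig mm [-78.4   0.6  71.8] F jig [-0.4  0.7  0.4] R [[1.0, 0.001, -0.0], [0.001, -1.0, 0.0], [-0.0, -0.0, -1.0]] w [0.489 0.227 0.072]
board tip mm [29.5  2.  33.6] yaw,pitch [-0.006  0.153] mid [-38.9   2.4  55.8] cost 0.00174 n 3588
```

apply_moves(
  series="1 0 0 0.012 0;1 0 0 0.012 0;1 0 0 0.012 0;1 0 0 0 0",
)

```text
time_s: 15.65
tcp_pos: [0.489, 0.2265, 0.0609]
eef_rot: [[0.885, 0.465, -0.0], [0.465, -0.885, -0.0], [-0.0, -0.0, -1.0]]
ft_force: [-0.5, 1.0, -0.2]
grip_width: -0.0
finger_force: 0.0
```

apply_moves(
  series="1 0 0 0.01 0;1 0 0 0.008 0;1 0 0 0 0",
)

```text
time_s: 15.95
tcp_pos: [0.4891, 0.2266, 0.0556]
eef_rot: [[0.885, 0.465, -0.0], [0.465, -0.885, 0.0], [-0.0, -0.0, -1.0]]
ft_force: [-1.0, -0.1, 0.8]
grip_width: 0.0001
finger_force: 0.0
```

```bash
python3 look.py l15 "[.029,0.002,.034,0,.03]"
```

```text
t 15.95 tcp jig mm [-78.3   0.6  55.6] F jig [-0.9  0.3  0.8] R [[1.0, 0.001, -0.0], [0.001, -1.0, 0.0], [-0.0, -0.0, -1.0]] w [0.489 0.227 0.056]
board tip mm [30.2  2.  33.9] yaw,pitch [-0.004  0.015] mid [-40.6   2.3  46.5] cost 0.00181 n 3647
```

Nearly flat; press until the force rises.

apply_moves(
  series="1 0 0 0.007 0;1 0 0 0 0",
)

```text
time_s: 16.2
tcp_pos: [0.4893, 0.2266, 0.0541]
eef_rot: [[0.885, 0.465, 0.0], [0.465, -0.885, 0.0], [0.0, -0.0, -1.0]]
ft_force: [-1.9, -1.6, 10.2]
grip_width: -0.0001
finger_force: 5.3
```

apply_moves(
  series="1 0 0 0.007 0;1 0 0 0 0",
)

```text
time_s: 16.4
tcp_pos: [0.4893, 0.2266, 0.0538]
eef_rot: [[0.886, 0.464, 0.001], [0.464, -0.886, 0.001], [0.001, -0.0, -1.0]]
ft_force: [-13.7, -5.9, 56.1]
grip_width: 0.0
finger_force: 28.4
```

```bash
python3 look.py l16 "[.029,0.002,.034,0,.01]"
```

```text
t 16.4 tcp jig mm [-78.    0.5  53.8] F jig [-14.9   1.1  56.1] R [[1.0, 0.0, 0.001], [0.0, -1.0, 0.0], [0.001, -0.0, -1.0]] w [0.489 0.227 0.054]
board tip mm [30.1  2.1 34.2] yaw,pitch [-0.     0.003] mid [-40.9   2.1  45.9] cost 0.00181 n 3663
```

apply_moves(
  series="1 0 0 -0.02 0;1 0 0 -0.13 0;1 0 0 -0.16 0;1 0 0 -0.16 0;1 -0.1 0.14 0 0;1 -0.1 0.14 0 0;1 -0.1 0.14 0 0;1 0 0 0 0",
)

```text
time_s: 17.25
tcp_pos: [0.4683, 0.0717, 0.193]
eef_rot: [[0.889, 0.458, 0.0], [0.458, -0.889, -0.002], [-0.001, 0.002, -1.0]]
ft_force: [0.8, 0.3, -0.8]
grip_width: 0.0002
finger_force: 0.0
```

```bash
python3 look.py l17 "[.029,0.002,.034,0,.01]"
python3 - <<'E'
from h import *
im,d=bot.grab_frame("scene");cv2.imwrite("pics/f.png",np.hstack([cv2.imread("pics/l17.png")[:,:400],cv2.resize(im[150:320,170:300],None,fx=3,fy=3)]))
E
```

```text
t 17.25 tcp jig mm [-168.6 -126.9  193. ] F jig [ 0.9 -0.1 -0.8] R [[1.0, -0.007, -0.001], [-0.007, -1.0, -0.002], [-0.001, 0.002, -1.0]] w [0.468 0.072 0.193]
board tip mm [30.1  2.1 34.3] yaw,pitch [-0.  0.] mid [-40.9   2.1  45.9] cost 0.0018 n 7763
```

View pics/f.png

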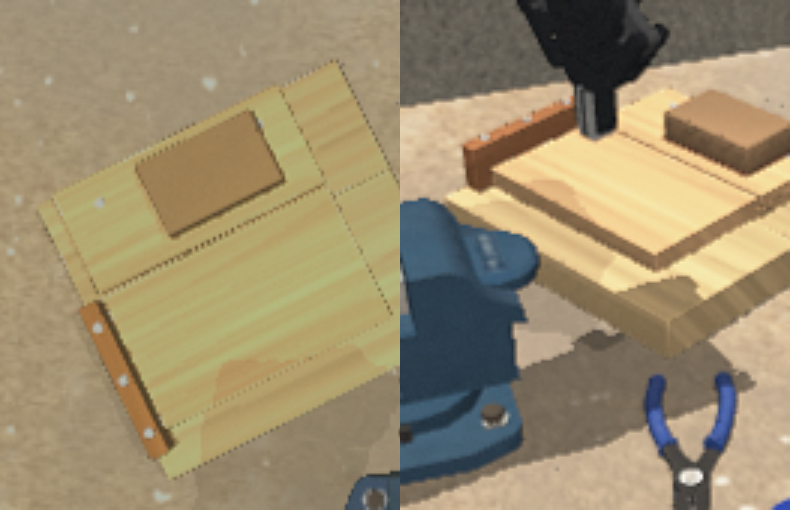

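The board lies flat against the cleat and the laid board, fitted at (-40.9, 2.1, 45.9) mm against a target of (-41, 2, 45). The sander has not moved.

```bash
python3 -c "from h import *;print(bot.job_done())"
```

```text
the job is handed in; nothing more can be done
None
```

The job is handed in: the board's end is against the cleat, its tongue is fully home in the groove, and it lies flat on the bed after a 56 N fingertip press; I touched none of the bystander things, and it took about 17 s.

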